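# Aim the cooling blower and start it

## Task

Aim the small swivel blower at the lidded steel canister that stands on the round trivet: push the blower's tail rod round with a fingertip until the nozzle points straight at the middle of the canister, and then press the button on top of the blower right down to start it, and let it come up again. Only push and press: do not take the rod between the fingers, do not press the button before the aim is right, keep the fingers off the nozzle, and leave the canister and the other things on the cart where they stand.

Things in the scene. Friction and masses are not known exactly. Their poses are not given: they have to be found in the camera images.
- hub (a point): Point on the blower's upright swivel axis, at the height of the rod and nozzle axes (100 mm above the cart). Its axes turn with the head: x points out along the nozzle, -x along the tail rod, z up. The head is a grey plastic drum of 42 mm radius, from 68 to 120 mm above the cart, on a black fixed foot (58 mm radius, 14 mm thick) with a steel column. It turns stiffly (about 0.12 N m, so 1.3 N at 95 mm from the axis) and stays where it is left.
- rod_end (a point): Centre of the black rubber ball (20 mm in diameter) at the free end of the tail rod: a level steel rod 12 mm in diameter, opposite to the nozzle, from the drum to 140 mm from the swivel axis.
- nozzle_mouth (a point): Centre of the mouth of the nozzle, a level grey cone, 42 mm wide at the drum and 26 mm at the mouth, which lies 102 mm from the swivel axis.
- head (a joint): Swivel angle of the head, rad, growing anticlockwise seen from above; 0 is the middle of its range, stops at -2.7 and 2.7.
- start_button_top (a point): Centre of the top of the white push button (28 mm across) on top of the blower's drum, on the swivel axis. It goes 6 mm down against a spring, which takes 5 N at the bottom, and comes up by itself.
- start_button (a joint): Travel of the button, m: 0 up, 0.006 fully down.
- canister_center (a point): Point on the axis of the lidded steel canister, 36 mm above its underside. Canister: steel, 73 mm across, 72 mm to the top of the lid and 93 mm to the top of the black knob on the lid; stands loose on the trivet.
- canister: The canister; origin at the centre of its underside, z up.
- trivet: Round silicone trivet, 150 mm across, 8 mm thick, fixed; origin at the centre of its underside.
- cup: Open steel cup without a lid, 70 mm across, 80 mm tall; stands on the other side of the blower from the canister, to be left alone.
- tape_gun: White plastic tape gun body lying on its side: drum 90 mm across and 50 mm tall with a nose and a 100 mm handle, to be left alone.
- clamp: Small chrome C-clamp lying flat, about 100 x 90 mm, 24 mm tall, to be left alone.
- glue: Small white bottle with black cap, 32 mm across, 100 mm tall, standing, to be left alone.
- scraper: Spatula-like scraper lying flat, to be left alone.
- blower: The blower as a whole; origin at the centre of the underside of its fixed foot; nothing of it can be lifted.

How it is judged:
On the way, in this order (a step that is already met when the one before it is completed fails the run):
1. the nozzle points at the middle of the canister, the head at rest and the button up (y of canister_center in the frame of hub between -0.015 and 0.015 m and x of canister_center in the frame of hub above 0.05 m and velocity of joint head between -0.05 and 0.05 rad/s and value of joint start_button below 0.002 m), for 0.3 s.
2. the button is pressed down with the aim kept (y of canister_center in the frame of hub between -0.015 and 0.015 m and x of canister_center in the frame of hub above 0.05 m and value of joint start_button above 0.0045 m), for 0.05 s.
At the end, for the whole second after the job is handed in: The line of the nozzle passes within 15 mm of the canister's axis, nozzle side towards it; the head is at rest; the button is up again; the canister stands upright within 10 mm of where it was (all of step 1 and angle between canister's own z axis and vertical below 0.1 rad and distance of canister from where it was at the start of the episode below 0.01 m and linear speed of canister below 0.02 m/s); the robot touches nothing.
It fails at once if the button is pressed while the nozzle does not point at the canister (value of joint start_button above 0.004 m and not (y of canister_center in the frame of hub between -0.015 and 0.015 m and x of canister_center in the frame of hub above 0.05 m)).
It fails at once if the rod is taken between the fingers (y of the grasp point in the frame of hub between -0.006 and 0.006 m and z of the grasp point in the frame of hub between -0.03 and 0.018 m and x of the grasp point in the frame of hub between -0.155 and -0.04 m and contact force between the fingers and blower above 0.3 N).
It fails at once if the fingers push the nozzle (contact force between the fingers and head_c5 above 1 N).
It fails at once if the canister is moved or lifted (distance of canister from where it was at the start of the episode above 0.01 m).
It fails at once if another thing on the cart is moved or lifted (distance of any of cup, tape_gun, clamp, glue, scraper from where it was at the start of the episode above 0.02 m).
It also fails if it takes over 51 s, if anything falls off the work surface, if the arm or the gripper's body presses on something with over 40 N, if the wrist force passes 120 N, or if a joint passes its speed limit or range.

## Robot

A 7-joint arm with a two-finger parallel gripper is mounted at the origin on the work surface. World frame = base frame: x ahead of the robot, y to its left, z up, the work surface at z = 0. Lengths are in m, angles in rad, forces in N, time in s.
With the tool pointing down it reaches from about 0.425 to 0.825 m from the base axis. Payload 3.6 kg.
Tool frame: the origin (TCP) lies on the centre line of the jaws, within the pads' length; the fingertips stand 8 mm ahead of it and the grasp point (between the pads) lies 11 mm behind it; z points along the fingers, y is the direction in which the jaws open and shut (so a half turn about z gives the same grasp; the last joint's range is limited). The gripper opens to 85 mm and grips with 20 to 120 N. Pads are 22 mm wide; open, the fingers measure 114 mm over their backs; the gripper's body (76 mm by 85 mm) begins 54 mm behind the grasp point. The pads swing forward as they close: fully open they stand 13 mm farther back than shut.
Start: joints at [-1.216, 0.615, -0.013, 1.423, 0.008, 1.103, -0.04], TCP at [0.242, 0.603, 0.239] pointing down, gripper open.
Joint ranges: [-3.12, 3.12], [-0.3, 2.06], [-1.34, 1.32], [0.26, 2.42], [-1.36, 4.5], [0.01, 1.98], [-2.84, 2.84]. Speed limits (rad/s): [2.79, 2.79, 3.14, 3.14, 3.14, 3.14, 3.14].

## Interface

Orientations are given as a unit quaternion [x, y, z, w].
In Python, from rig import bot gives the robot as it stands.
- The arm moves only by the tool servo_tool, never from a script. Its argument "moves" is one flat list of numbers, 7 for each row, row after row: the closure, from 0 (fully open) to 1 (shut), then the shift along the tool's x, y, z normalised to -1 to 1, where 1 is 0.05 m, then the turn, a rotation vector about the tool's x, y, z normalised to -1 to 1, where 1 is 0.12 rad. A call has exactly 10 rows; each row shifts and turns the pose as measured when the row begins, along the tool's axes as they then stand; what a row does not reach is not made up. A row lasts 1/10 s, in which the tool goes at most 50 mm and 8.59 degrees, less where a joint would pass 70% of its speed; a pose out of reach is approached as far as the arm can. A call with a number of a shift or a turn outside -1 to 1 is refused whole. A call with a gripper value outside its range is refused whole. The fingers move at their own pace and stop on an object; "newtons" is the grip in N (left out, the last holds). Time passes only in rows, so rows that do not move let the fingers close, or fill a call up. It gives the time, the measured TCP pose, the force and the opening at its end, in the units of the state.
- bot.get_state(): the state, without advancing time (a new reading comes with each control period).
- bot.get_image(name): name is "scene" or "top" or "wrist"; returns the picture (384x512x3 uint8, blue, green, red); there is no depth.
- bot.calibration(name): a dict with "intrinsics" (3x3 intrinsics, pixels), "cam_to_world" (4x4, takes a point from camera to world coordinates). Camera axes: x right, y up, looking along -z (the intrinsics and any distortion apply to the point x, -y, -z); pixel columns grow to the right and rows downward; lengths in m; the calibration is good to about 2 mm. A picture is of the moment at which its call begins: read the wrist's pose just before it. calibration takes no time and is no camera call; for the wrist camera it gives the pose at the moment of the call.
- bot.job_done(): hands the job in, once; it reports no verdict.
The state is a dict: "t": time; "joints": joint angles; "qvel": joint speeds; "effort": joint torques, N m; "eef_pos": TCP position; "ee_rot": TCP orientation; "ft_force": force on the tool from outside, world axes, zero at the start; "wrist_torque": the same for the moment, N m; "gripper_width": opening from 0.0 (shut) to 1.0 (fully open).
Only numpy, scipy, OpenCV 4.12 (cv2) and the standard library are available. Lean on these libraries where they do the work, as an engineer would, in place of code of your own. Each camera call takes 0.05 s, during which the arm holds its last target. There are 200 camera calls.

## Working session

There is one attempt and no reset: what is moved stays moved. The work goes in short steps, Python scripts to look and compute and a tool call to move; the robot and the scene stay as the last step left them, time stands still between calls to the robot, and variables do not carry over. Pictures are saved under pics/ and viewed, about 8 in all and at most 12, crops included, and the job is handed in when it is done.

Besides the shell and the picture viewer there is one more tool, called after "Request:" as name(argument=value, ...), one argument or row to a line, values as JSON. servo_tool: Moves the arm, as the interface text tells. Its arguments: {"type":"object","properties":{"moves":{"type":"array","items":{"type":"number"}},"newtons":{"type":"number"}},"required":["moves"]}

```bash
mkdir -p pics; cat > h.py <<'E'
import numpy as np, cv2
from rig import bot
def ray(cal,u,v):
    K=np.array(cal["intrinsics"]);T=np.array(cal["cam_to_world"])
    d=np.linalg.inv(K)@[u,v,1.]; d=T[:3,:3]@(d*[1,-1,-1]); return T[:3,3],d
def onz(cal,u,v,z):
    o,d=ray(cal,u,v); return o+d*(z-o[2])/d[2]
def proj(cal,p):
    K=np.array(cal["intrinsics"]);T=np.array(cal["cam_to_world"])
    q=T[:3,:3].T@(np.array(p)-T[:3,3]); q=K@(q*[1,-1,-1]); return q[:2]/q[2]
E
python3 - <<'E'
from h import *
for n in("top","scene"):
    cv2.imwrite(f"pics/{n}0.png",bot.get_image(n)); c=bot.calibration(n); print(n,c)
print(bot.get_state())
E
```

```text
top {'intrinsics': array([[384.26624292,   0.        , 250.2204822 ],
       [  0.        , 384.26624292, 193.57483339],
       [  0.        ,   0.        ,   1.        ]]), 'cam_to_world': array([[ 0.0296445 ,  0.98500449, -0.1699628 ,  0.42475405],
       [-0.99952119,  0.02770347, -0.01378104,  0.06946564],
       [-0.00886583,  0.17028995,  0.98535411,  0.99996865],
       [ 0.        ,  0.        ,  0.        ,  1.        ]])}
scene {'intrinsics': array([[387.55635367,   0.        , 252.75704775],
       [  0.        , 387.55635367, 189.92499187],
       [  0.        ,   0.        ,   1.        ]]), 'cam_to_world': array([[ 0.32663785, -0.73591015,  0.59308006,  1.19515222],
       [ 0.94501848,  0.26474175, -0.19196845, -0.1241449 ],
       [-0.01574152,  0.62317578,  0.78192337,  0.93487174],
       [ 0.        ,  0.        ,  0.        ,  1.        ]])}
{'t': 0.1, 'joints': array([-1.2164847 ,  0.61583953, -0.01264681,  1.42475479,  0.00810495,
        1.10342071, -0.04038951]), 'qvel': array([-5.36175623e-05, -1.60129131e-03, -6.52120711e-04, -4.14338521e-03,
       -3.70863876e-04,  1.37234021e-03,  1.11359433e-03]), 'effort': array([ 1.66379425e-03, -4.70385826e+01,  2.60408716e-01, -1.71572471e+01,
        1.00865954e-02,  5.86677954e-03,  8.43838535e-06]), 'eef_pos': array([0.24131017, 0.60281319, 0.23823749]), 'ee_rot': array([ 1.89206650e-01,  9.81936575e-01, -1.16641277e-03, -2.15785569e-04]), 'ft_force': array([ 0.87518063, -0.66632641,  0.47721112]), 'wrist_torque': array([-0.01986504,  0.00993957,  0.0054104 ]), 'gripper_width': 1.000781941759246}
```

View pics/top0.png

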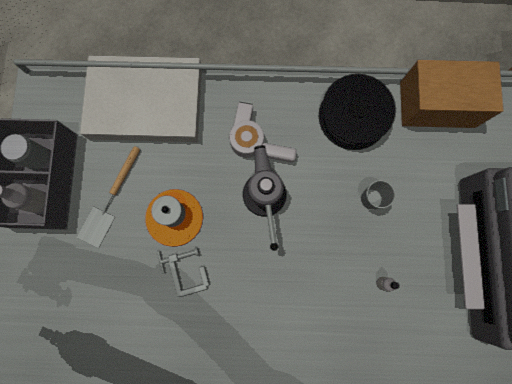

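View pics/scene0.png

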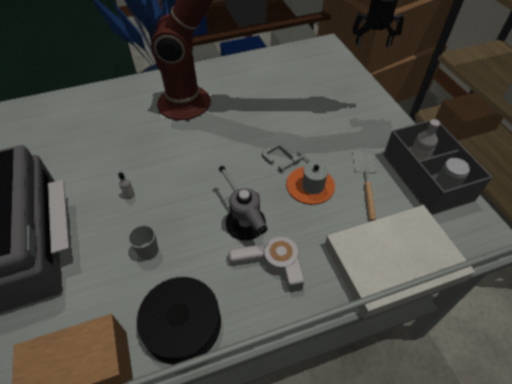

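The top view shows the button at about (266,184), the rod ball at (274,246), the nozzle mouth at (260,148), and the canister knob at (166,210) on the orange trivet. Next I refine these with masks and cross-check between the two views.

```bash
python3 - <<'E'
from h import *
def cen(m,box,minA=5):
    x0,y0,x1,y1=box; s=m[y0:y1,x0:x1].astype(np.uint8)
    n,l,st,c=cv2.connectedComponentsWithStats(s); i=1+np.argmax(st[1:,4]); return c[i]+[x0,y0],st[i,4],st[i,2:4]
def tri(a,b):
    A=[];B=[]
    M=np.zeros((3,3));r=np.zeros(3)
    for o,d in(a,b):
        d=d/np.linalg.norm(d);P=np.eye(3)-np.outer(d,d);M+=P;r+=P@o
    p=np.linalg.solve(M,r); return p,[np.linalg.norm(np.cross(p-o,d/np.linalg.norm(d))) for o,d in(a,b)]
T=cv2.imread("pics/top0.png");S=cv2.imread("pics/scene0.png");ct=bot.calibration("top");cs=bot.calibration("scene")
gt=T.max(2);gs=S.max(2)
R={}
for k,bt,bs,mt,ms in [("button",(256,174,278,196),(235,186,253,203),gt>150,gs>150),
  ("ball",(266,238,282,254),(215,162,229,175),gt<60,gs<50),
  ("knob",(158,203,174,218),(309,161,323,173),gt<60,gs<60)]:
    a=cen(mt,bt);b=cen(ms,bs); print(k,a,b); print(tri(ray(ct,*a[0]),ray(cs,*b[0])), [onz(ct,*a[0],z) for z in (.1,.125,.13)][0 if k!="button" else 1], onz(ct,*a[0],.093))
for n,I,c in(("top",T,ct),("scene",S,cs)):
    h=cv2.cvtColor(I,cv2.COLOR_BGR2HSV); m=(h[...,0]<20)&(h[...,1]>170)&(h[...,2]>120)
    box=(140,180,210,250) if n=="top" else (280,160,340,206)
    x0,y0,x1,y1=box; s=m[y0:y1,x0:x1].astype(np.uint8); pts=cv2.findNonZero(s).reshape(-1,2)
    hull=cv2.convexHull(pts).reshape(-1,2)+[x0,y0]
    w=np.array([onz(c,u,v,.008)[:2] for u,v in hull]); print("trivet",n,cv2.minEnclosingCircle(w.astype(np.float32)))
o=[cv2.resize(T[130:260,140:300],None,fx=4.5,fy=4.5,interpolation=2)]
cv2.imwrite("pics/ct.png",o[0]); cv2.imwrite("pics/cs.png",cv2.resize(S[140:270,200:350],None,fx=4.5,fy=4.5,interpolation=2))
E
```

```text
Traceback (most recent call last):
ValueError: attempt to get argmax of an empty sequence
```

```bash
cat > m.py <<'E'
from h import *
def cen(g,box,dark):
    x0,y0,x1,y1=box; s=g[y0:y1,x0:x1].copy()
    _,b=cv2.threshold(s,0,255,(cv2.THRESH_BINARY_INV if dark else cv2.THRESH_BINARY)+cv2.THRESH_OTSU)
    n,l,st,c=cv2.connectedComponentsWithStats(b); i=1+np.argmax(st[1:,4]); return c[i]+[x0,y0],st[i,2:5]
def tri(a,b):
    M=np.zeros((3,3));r=np.zeros(3)
    for o,d in(a,b):
        d=d/np.linalg.norm(d);P=np.eye(3)-np.outer(d,d);M+=P;r+=P@o
    p=np.linalg.solve(M,r); return p,np.linalg.norm(np.cross(p-a[0],a[1]/np.linalg.norm(a[1])))
E
python3 - <<'E'
from m import *
np.set_printoptions(precision=4,suppress=True)
T=cv2.imread("pics/top0.png");S=cv2.imread("pics/scene0.png");ct=bot.calibration("top");cs=bot.calibration("scene")
gt=T.max(2);gs=S.max(2)
for k,bt,bs,dk in [("button",(256,174,278,196),(236,186,253,203),0),
  ("ball",(266,238,282,254),(215,162,229,175),1),("knob",(160,204,172,216),(310,161,322,172),1)]:
    a=cen(gt,bt,dk);b=cen(gs,bs,dk); print(k,a,b,tri(ray(ct,*a[0]),ray(cs,*b[0])),[(z,onz(ct,*a[0],z)[:2],onz(cs,*b[0],z)[:2]) for z in (.1,.126)])
for n,I,c in(("top",T,ct),("scene",S,cs)):
    h=cv2.cvtColor(I,cv2.COLOR_BGR2HSV); m=(h[...,0]<20)&(h[...,1]>170)&(h[...,2]>120)
    x0,y0,x1,y1=(140,180,210,250) if n=="top" else (280,160,340,206)
    hull=cv2.convexHull(cv2.findNonZero(m[y0:y1,x0:x1].astype(np.uint8))).reshape(-1,2)+[x0,y0]
    w=np.array([onz(c,u,v,.008)[:2] for u,v in hull]); print("trivet",n,cv2.minEnclosingCircle(w.astype(np.float32)))
cv2.imwrite("pics/ct.png",cv2.resize(T[130:260,140:300],None,fx=4.5,fy=4.5,interpolation=2)); cv2.imwrite("pics/cs.png",cv2.resize(S[140:270,200:350],None,fx=4.5,fy=4.5,interpolation=2))
E
```

```text
button (array([266.9194, 183.6351]), array([ 22,  22, 211], dtype=int32)) (array([243.8621, 190.9368]), array([ 17,  13, 174], dtype=int32)) (array([0.5953, 0.0451, 0.1503]), np.float64(0.0006886627569789879)) [(0.1, array([0.6052, 0.0429]), array([0.557 , 0.0566])), (0.126, array([0.6   , 0.0437]), array([0.5769, 0.051 ]))]
ball (array([276.7009, 245.7778]), array([ 12,  16, 117], dtype=int32)) (array([221.3103, 168.3103]), array([ 6,  6, 29], dtype=int32)) (array([0.4591, 0.019 , 0.1044]), np.float64(0.00177861735064436)) [(0.1, array([0.4588, 0.017 ]), array([0.4557, 0.0214])), (0.126, array([0.4578, 0.0185]), array([0.4787, 0.0169]))]
knob (array([165.2075, 209.4151]), array([ 9,  8, 53], dtype=int32)) (array([315.3889, 168.    ]), array([ 6,  7, 36], dtype=int32)) (array([0.5375, 0.2836, 0.0881]), np.float64(0.0011380999573799247)) [(0.1, array([0.5363, 0.2819]), array([0.5467, 0.2766])), (0.126, array([0.5331, 0.2757]), array([0.5669, 0.2642]))]
trivet top ((0.5284169316291809, 0.2804652452468872), 0.07408098131418228)
trivet scene ((0.530998706817627, 0.27701887488365173), 0.07146112620830536)
```

View pics/ct.png

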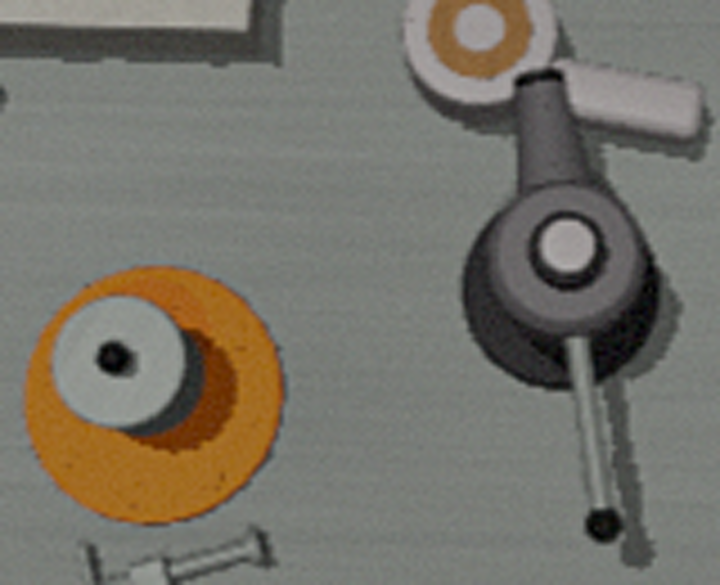

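View pics/cs.png

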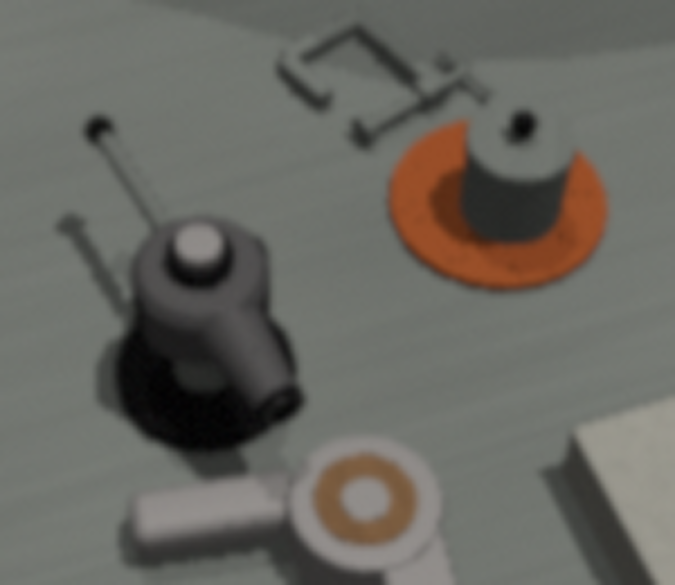

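The crops give the following, in full-image pixels:
- **Button:** (266,184.7) in top, (244.4,195) in scene.
- **Ball:** (274,246.4) in top, (221.8,168.9) in scene.
- **Knob:** (165.1,209.3) in top, (316,168) in scene.

The nozzle points away from the robot (+x), and the canister lies to its left.

```bash
python3 - <<'E'
from m import *
np.set_printoptions(precision=4,suppress=True)
ct=bot.calibration("top");cs=bot.calibration("scene")
P={}
for k,a,b,z in[("button",(266,184.5),(244.4,195),.13),("ball",(274,246.4),(221.8,168.9),.1),("knob",(165.1,209.3),(316,168),.097),("drumtop",(266,187.3),(244.4,199),.12)]:
    print(k,tri(ray(ct,*a),ray(cs,*b)),onz(ct,*a,z),onz(cs,*b,z)); P[k]=onz(ct,*a,z)[:2]
h=np.array([.594,.0437]); 
for a,b in(("ball","drumtop"),("drumtop","knob")):
    d=P[b]-P[a]; print(a,b,np.linalg.norm(d),np.degrees(np.arctan2(d[1],d[0])))
E
```

```text
button (array([0.5963, 0.0462, 0.134 ]), np.float64(0.0001804863599187256)) [0.5971 0.0459 0.13  ] [0.5934 0.0472 0.13  ]
ball (array([0.4572, 0.0228, 0.0985]), np.float64(0.0003847508960222696)) [0.4572 0.0232 0.1   ] [0.4584 0.0221 0.1   ]
knob (array([0.538 , 0.2846, 0.088 ]), np.float64(0.00044464401405735696)) [0.537  0.2829 0.097 ] [0.545  0.2797 0.097 ]
drumtop (array([0.5938, 0.0459, 0.1136]), np.float64(0.000600190125599107)) [0.5924 0.0455 0.12  ] [0.5986 0.0451 0.12  ]
ball drumtop 0.13702103904470772 9.348608806962186
drumtop knob 0.24378786820160034 103.14025693530758
```

Request:
servo_tool(
  moves=[1,-0.6,-0.55,0,0,0,0,1,-0.6,-0.55,0,0,0,0,1,-0.6,-0.55,0,0,0,0,1,-0.6,-0.55,0,0,0,0,1,-0.6,-0.55,0,0,0,0,1,-0.6,-0.55,0,0,0,0,1,-0.6,-0.55,0,0,0,0,1,-0.6,-0.55,0,0,0,0,1,-0.6,-0.55,0,0,0,0,1,-0.6,-0.55,0,0,0,0],
  newtons=20,
)

```text
t: 1.1
eef_pos: [0.4182, 0.228, 0.2325]
ee_rot: [0.182, 0.983, -0.003, -0.004]
ft_force: [0.6, 1.2, 0.6]
gripper_width: 0.003
```

Request:
servo_tool(
  moves=[1,-0.46,-0.54,0,0,0,0,1,-0.46,-0.54,0,0,0,0,1,-0.46,-0.54,0,0,0,0,1,-0.46,-0.54,0,0,0,0,1,-0.46,-0.54,0,0,0,0,1,0,0,0,0,0,0,1,0,0,0.5,0,0,0,1,0,0,0.5,0,0,0,1,0,0,0.5,0,0,0,1,0,0,0.5,0,0,0],
)

```text
t: 2.1
eef_pos: [0.4816, 0.0444, 0.1314]
ee_rot: [0.189, 0.982, -0.004, -0.0]
ft_force: [-0.0, -0.2, -1.2]
gripper_width: 0.002
```

Request:
servo_tool(
  moves=[1,0.12,0.19,0,0,0,0,1,0.12,0.19,0,0,0,0,1,0,0,0,0,0,0,1,0,0,0.2,0,0,0,1,0,0,0.2,0,0,0,1,0,0,0.2,0,0,0,1,0,0,0.1,0,0,0,1,0,0,0,0,0,0,1,0,0,0,0,0,0,1,0,0,0,0,0,0],
)

```text
t: 3.1
eef_pos: [0.4762, 0.0701, 0.0938]
ee_rot: [0.188, 0.982, -0.004, -0.001]
ft_force: [-0.6, 0.1, 0.5]
gripper_width: -0.002
```

```bash
python3 - <<'E'
from h import *
s=bot.get_state();print(s["t"],s["eef_pos"],s["ee_rot"],s["ft_force"])
T=bot.get_image("top");S=bot.get_image("scene")
cv2.imwrite("pics/p1.png",np.hstack([cv2.resize(T[120:270,190:330],None,fx=2.8,fy=2.8),cv2.resize(S[120:270,170:310],None,fx=2.8,fy=2.8)]))
E
```

```text
3.1 [0.47620611 0.07006022 0.09375978] [ 0.18831399  0.98209996 -0.00395646 -0.00136213] [-0.59063591  0.14029608  0.4917536 ]
```

View pics/p1.png

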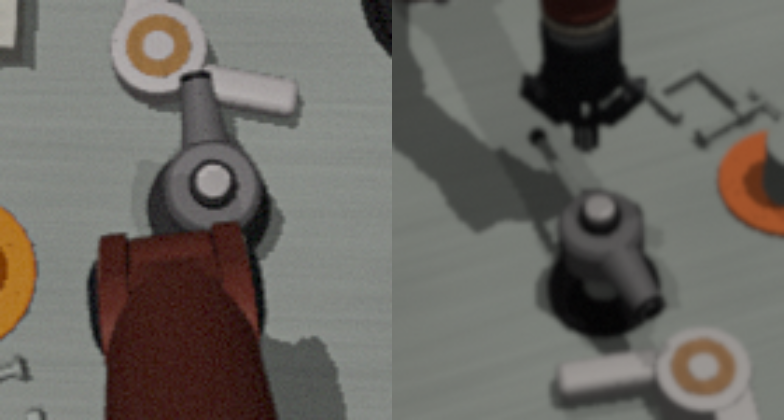

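The fingertips stand on the left (+y) side of the rod, clear of it at rod height, and the ball in the scene half is at about (538,137). Next I push the rod round in an arc.

Request:
servo_tool(
  moves=[1,-0.07,-0.29,0,0,0,0,1,-0.11,-0.28,0,0,0,0,1,-0.14,-0.27,0,0,0,0,1,-0.17,-0.25,0,0,0,0,1,-0.2,-0.22,0,0,0,0,1,-0.23,-0.2,0,0,0,0,1,-0.25,-0.17,0,0,0,0,1,-0.27,-0.14,0,0,0,0,1,0,0,0,0,0,0,1,0,0,0,0,0,0],
)

```text
t: 4.2
eef_pos: [0.5141, -0.0391, 0.0965]
ee_rot: [0.185, 0.983, 0.0, 0.001]
ft_force: [-0.3, 1.1, -0.4]
gripper_width: 0.003
```

```bash
cat > rel.py <<'E'
from h import *
s=bot.get_state();p=s["eef_pos"];r=p[:2]-[.596,.046]
q=s["ee_rot"];a=2*np.degrees(np.arctan2(q[1],q[0]))
print(p,s["ee_rot"],s["ft_force"],"r",np.hypot(*r),"th",np.degrees(np.arctan2(r[1],r[0]))%360,"xaxis",a)
E
python3 rel.py
```

```text
[ 0.5140864  -0.03910316  0.09650049] [1.84736860e-01 9.82786917e-01 3.60988260e-04 1.42749165e-03] [-0.34618965  1.05666835 -0.38363368] r 0.1181202155538182 th 226.09405609047514 xaxis 158.70839430252104
```

Request:
servo_tool(
  moves=[1,-0.19,-0.07,0.02,0,0,0,1,-0.19,-0.055,0.02,0,0,0,1,-0.2,-0.04,0.02,0,0,0,1,-0.2,-0.02,0,0,0,0,1,-0.2,0,0,0,0,0,1,-0.2,0.015,0,0,0,0,1,-0.2,0.03,0,0,0,0,1,0,0,0,0,0,0,1,0,0,0,0,0,0,1,0,0,0,0,0,0],
)

```text
t: 5.2
eef_pos: [0.5799, -0.0719, 0.0921]
ee_rot: [0.183, 0.983, 0.0, -0.001]
ft_force: [-0.4, -0.4, -0.7]
gripper_width: -0.004
```

```bash
python3 rel.py; python3 - <<'E'
from h import *
T=bot.get_image("top");S=bot.get_image("scene")
cv2.imwrite("pics/T2.png",T);cv2.imwrite("pics/S2.png",S)
cv2.imwrite("pics/p2.png",np.hstack([cv2.resize(T[120:270,200:340],None,fx=2.8,fy=2.8),cv2.resize(S[140:290,170:310],None,fx=2.8,fy=2.8)]))
E
```

```text
[ 0.57985781 -0.07192758  0.09209018] [ 1.83411135e-01  9.83035947e-01  3.70478510e-04 -7.38473527e-04] [-0.41006084 -0.35197747 -0.65006954] r 0.11902724314609463 th 262.2056662517911 xaxis 158.8629682925114
```

View pics/p2.png

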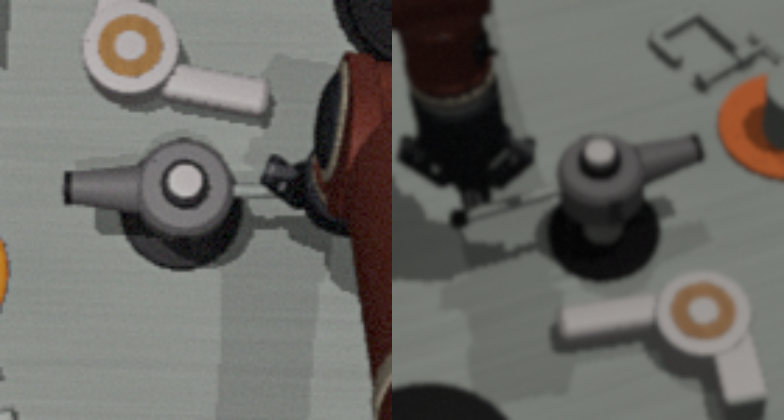

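The nozzle now points left: mouth at top (224.3,186.8) and scene (279,193), ball at scene (194,218). I work out the current angle from these.

```bash
python3 - <<'E'
from m import *
ct=bot.calibration("top");cs=bot.calibration("scene")
m=onz(ct,224.3,186.8,.1);m2=onz(cs,278.9,192.9,.1);b=onz(cs,193.9,217.9,.1);print(m,m2,b,tri(ray(ct,224.3,186.8),ray(cs,278.9,192.9)))
h=np.array([.596,.046])
f=lambda d:np.degrees(np.arctan2(d[1],d[0]))
print(f(m[:2]-h),f(m2[:2]-h),f(h-b[:2]),f(m2[:2]-b[:2]),np.linalg.norm(m2-b),f(np.array([.538,.284])-h))
E
```

```text
[0.5946445  0.14435196 0.1       ] [0.59594826 0.14470676 0.1       ] [ 0.5981817  -0.09443497  0.1       ] (array([0.59497814, 0.1447829 , 0.09872352]), np.float64(0.000334861054621554))
90.78960958655708 90.03003191245743 90.89003656483644 90.53509249443994 0.23915215302262746 103.69587650440901
```

Request:
servo_tool(
  moves=[1,-0.11,0.03,0,0,0,0,1,-0.11,0.035,0,0,0,0,1,-0.11,0.04,0,0,0,0,1,-0.11,0.045,0,0,0,0,1,0,0,0,0,0,0,1,0,0,0,0,0,0,1,0,0,0,0,0,0,1,0,0,0,0,0,0,1,0,0,0,0,0,0,1,0,0,0,0,0,0],
)

```text
t: 6.3
eef_pos: [0.6037, -0.0724, 0.092]
ee_rot: [0.183, 0.983, 0.0, -0.002]
ft_force: [0.3, 0.4, 0.5]
gripper_width: 0.003
```

```bash
python3 rel.py; python3 - <<'E'
from h import *
T=bot.get_image("top");S=bot.get_image("scene")
cv2.imwrite("pics/T3.png",T);cv2.imwrite("pics/S3.png",S)
cv2.imwrite("pics/p3.png",np.hstack([cv2.resize(T[150:250,140:300],None,fx=2.5,fy=2.5,interpolation=2),cv2.resize(S[140:240,180:340],None,fx=2.5,fy=2.5,interpolation=2)]))
E
```

```text
[ 0.60367555 -0.07243232  0.09201508] [ 1.83065791e-01  9.83098848e-01  3.18889865e-04 -1.86277619e-03] [0.31398173 0.44179859 0.5394826 ] r 0.11868078476340181 th 273.7081277193545 xaxis 158.90319261041302
```

View pics/p3.png

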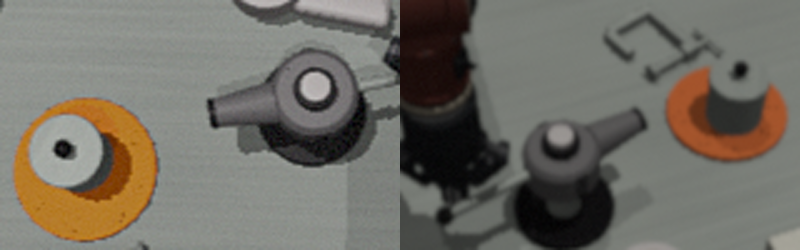

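Mouth at top (224.8,195.2) and scene (276.8,187.6), ball at scene (198,226).

```bash
python3 - <<'E'
from m import *
ct=bot.calibration("top");cs=bot.calibration("scene")
m=onz(ct,224.8,195.2,.1);m2=onz(cs,276.8,187.6,.1);b=onz(cs,198,226,.1)
h=np.array([.596,.046]);f=lambda d:np.degrees(np.arctan2(d[1],d[0]))
print(m,m2,b,f(m[:2]-h),f(m2[:2]-h),f(h-b[:2]),f(m2[:2]-b[:2]))
# canister from lid circle in top
T=cv2.imread("pics/T3.png");g=cv2.cvtColor(T,cv2.COLOR_BGR2HSV)
x0,y0,x1,y1=140,180,210,255;s=g[y0:y1,x0:x1]
lid=((s[...,1]<60)&(s[...,2]>125)).astype(np.uint8)
n,l,st,c=cv2.connectedComponentsWithStats(lid)
for i in range(1,n):
    if 300<st[i,4]<1500:
        pts=np.argwhere(l==i)[:,::-1]+[x0,y0];w=np.array([onz(ct,u,v,.08)[:2] for u,v in pts],np.float32);print(st[i],cv2.minEnclosingCircle(w))
E
```

```text
[0.57437248 0.14232748 0.1       ] [0.57664886 0.14606934 0.1       ] [ 0.62635441 -0.0904536   0.1       ] 102.65424810482257 100.94461197338718 102.54136480339788 101.86806726869872
[ 12  16  29  29 613] ((0.5377516746520996, 0.2850095331668854), 0.03572212532162666)
```

Canister confirmed at (0.538, 0.285), which needs 103.6°. The aim is about 102°, so I nudge it 3 mm more.

Request:
servo_tool(
  moves=[1,-0.05,0.02,0,0,0,0,1,-0.02,0.01,0,0,0,0,1,0,0,0,0,0,0,1,0,0,0,0,0,0,1,0,0,0,0,0,0,1,0,0,0,0,0,0,1,0,0,0,0,0,0,1,0,0,0,0,0,0,1,0,0,0,0,0,0,1,0,0,0,0,0,0],
)

```text
t: 7.4
eef_pos: [0.607, -0.0721, 0.0919]
ee_rot: [0.183, 0.983, 0.0, -0.003]
ft_force: [-1.3, -0.2, -0.1]
gripper_width: -0.003
```

```bash
python3 rel.py
```

```text
[ 0.60698863 -0.0721102   0.09189305] [ 1.83036894e-01  9.83101948e-01  2.93390248e-04 -2.82303713e-03] [-1.27503916 -0.20332037 -0.05597121] r 0.11862027603766084 th 275.3153307296079 xaxis 158.90651305569574
```

Request:
servo_tool(
  moves=[1,0.22,-0.09,0,0,0,0,1,0.22,-0.09,0,0,0,0,1,0.22,-0.09,0,0,0,0,1,0,0,0,0,0,0,1,0,0,-0.4,0,0,0,1,0,0,-0.5,0,0,0,1,0,0,-0.5,0,0,0,1,0,0,-0.4,0,0,0,1,0,0,0,0,0,0,1,0,0,0,0,0,0],
)

```text
t: 8.4
eef_pos: [0.579, -0.0745, 0.1865]
ee_rot: [0.183, 0.983, 0.0, 0.006]
ft_force: [0.6, -0.1, -0.9]
gripper_width: -0.004
```

```bash
python3 rel.py; python3 - <<'E'
from h import *
T=bot.get_image("top");S=bot.get_image("scene")
cv2.imwrite("pics/T4.png",T);cv2.imwrite("pics/S4.png",S)
cv2.imwrite("pics/p4.png",np.vstack([cv2.resize(T[160:235,150:310],None,fx=4,fy=4,interpolation=2),cv2.resize(S[160:235,180:340],None,fx=4,fy=4,interpolation=2)]))
E
```

```text
[ 0.57904294 -0.07447967  0.18650659] [1.83464210e-01 9.83009833e-01 3.79996709e-04 5.69279245e-03] [ 0.60082811 -0.12215087 -0.90550445] r 0.1216671405634108 th 261.9884586446252 xaxis 158.85644054446007
```

View pics/p4.png

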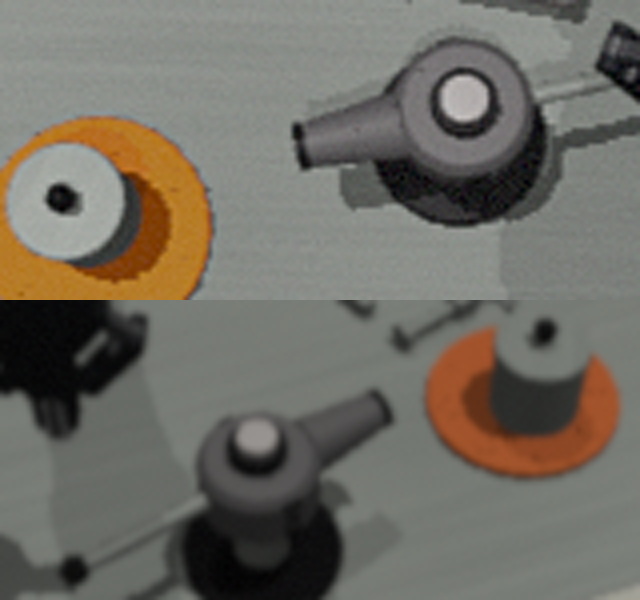

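Mouth at top (225.5,196.5) and scene (275.3,187), ball at scene (198.5,227.8), button at top (266.2,184.5).

```bash
python3 - <<'E'
from m import *
ct=bot.calibration("top");cs=bot.calibration("scene")
m=onz(ct,225.5,196.5,.1);m2=onz(cs,275.25,187,.1);b=onz(cs,198.5,227.8,.1);c=np.array([.538,.285])
h=np.array([.596,.046]);f=lambda d:np.degrees(np.arctan2(d[1],d[0]))
print(m,m2,b,np.linalg.norm(b[:2]-h),f(m[:2]-h),f(m2[:2]-h),f(h-b[:2]),f(m2[:2]-b[:2]),"want",f(c-h))
E
```

```text
[0.57129056 0.1405364  0.1       ] [0.57320797 0.14281087 0.1       ] [ 0.63213964 -0.09058074  0.1       ] 0.14128117716878907 104.6479763939364 103.2478119936708 104.82095857135273 104.17104493676962 want 103.6407167562914
```

The aim is within about 0.6° (tolerance about 3.5°). Now I move over the button.

Request:
servo_tool(
  moves=[1,0.09,0.39,0,0,0,0,1,0.09,0.39,0,0,0,0,1,0.09,0.39,0,0,0,0,1,0.09,0.39,0,0,0,0,1,0.09,0.39,0,0,0,0,1,0.07,0.25,0,0,0,0,1,0,0,0,0,0,0,1,0,0,0,0,0,0,1,0,0,0,0,0,0,1,0,0,0,0,0,0],
)

```text
t: 9.5
eef_pos: [0.5905, 0.0362, 0.1752]
ee_rot: [0.187, 0.982, -0.004, -0.003]
ft_force: [0.0, 0.4, -0.7]
gripper_width: -0.001
```

Request:
servo_tool(
  moves=[1,-0.02,0.1,0,0,0,0,1,-0.01,0.09,0,0,0,0,1,0,0,0,0,0,0,1,0,0,0.15,0,0,0,1,0,0,0.15,0,0,0,1,0,0,0.1,0,0,0,1,0,0,0,0,0,0,1,0,0,0,0,0,0,1,0,0,0,0,0,0,1,0,0,0,0,0,0],
)

```text
t: 10.5
eef_pos: [0.5954, 0.0422, 0.153]
ee_rot: [0.189, 0.982, -0.004, -0.004]
ft_force: [-1.2, 0.8, 0.3]
gripper_width: -0.002
```

Request:
servo_tool(
  moves=[1,0.02,0.06,0,0,0,0,1,0,0,0.06,0,0,0,1,0,0,0.06,0,0,0,1,0,0,0.06,0,0,0,1,0,0,0.06,0,0,0,1,0,0,0,0,0,0,1,0,0,0,0,0,0,1,0,0,0,0,0,0,1,0,0,0,0,0,0,1,0,0,0,0,0,0],
)

```text
t: 11.5
eef_pos: [0.5962, 0.0454, 0.1446]
ee_rot: [0.189, 0.982, -0.004, -0.002]
ft_force: [-2.6, 0.1, 4.4]
gripper_width: -0.006
```

Request:
servo_tool(
  moves=[1,0,0,0.08,0,0,0,1,0,0,0.08,0,0,0,1,0,0,0.08,0,0,0,1,0,0,0.08,0,0,0,1,0,0,0.08,0,0,0,1,0,0,0.08,0,0,0,1,0,0,0,0,0,0,1,0,0,0,0,0,0,1,0,0,0,0,0,0,1,0,0,0,0,0,0],
)

```text
t: 12.5
eef_pos: [0.5962, 0.0454, 0.1448]
ee_rot: [0.189, 0.982, -0.002, 0.001]
ft_force: [-1.3, -0.3, 3.7]
gripper_width: -0.005
```

Request:
servo_tool(
  moves=[1,0,0,0.1,0,0,0,1,0,0,0.15,0,0,0,1,0,0,0.2,0,0,0,1,0,0,0.2,0,0,0,1,0,0,0.2,0,0,0,1,0,0,0.2,0,0,0,1,0,0,0.2,0,0,0,1,0,0,0.2,0,0,0,1,0,0,0.2,0,0,0,1,0,0,0.2,0,0,0],
)

```text
t: 13.5
eef_pos: [0.5965, 0.0454, 0.1421]
ee_rot: [0.191, 0.982, 0.004, 0.011]
ft_force: [-19.8, -1.6, 55.9]
gripper_width: 0.0
```

```bash
python3 rel.py; python3 - <<'E'
from h import *
S=bot.get_image("scene");T=bot.get_image("top")
cv2.imwrite("pics/p5.png",np.hstack([cv2.resize(S[150:240,190:290],None,fx=4,fy=4,interpolation=2),cv2.resize(T[150:240,210:310],None,fx=4,fy=4,interpolation=2)]))
E
```

```text
[0.59645731 0.04539631 0.14207134] [0.19103897 0.98151767 0.0036778  0.0106609 ] [-19.83697988  -1.56969469  55.92660983] r 0.0007573434711831783 th 307.14476745650944 xaxis 157.9717344165658
```

View pics/p5.png

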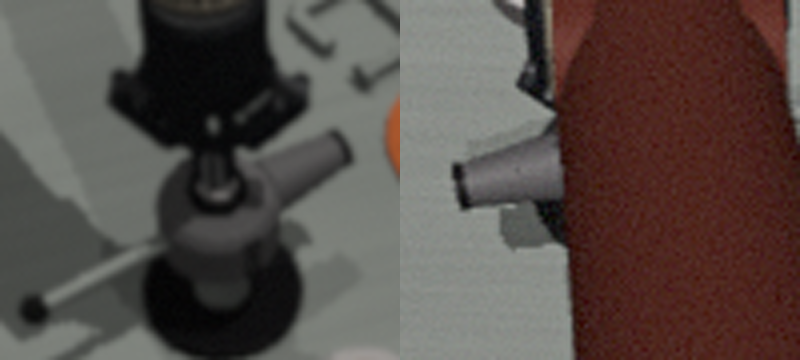

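The button is bottomed (56 N on the fingertips) and the nozzle mouth is unchanged at top (225,196.8). Lift off and move away.

Request:
servo_tool(
  moves=[1,0,0,-0.1,0,0,0,1,0,0,-0.2,0,0,0,1,0,0,-0.4,0,0,0,1,0,0,-0.4,0,0,0,1,0,0,-0.4,0,0,0,1,0,0,-0.4,0,0,0,1,0.3,-0.4,0,0,0,0,1,0.4,-0.6,0,0,0,0,1,0.4,-0.6,0,0,0,0,1,0.4,-0.6,0,0,0,0],
)

```text
t: 14.6
eef_pos: [0.4857, -0.026, 0.2324]
ee_rot: [0.187, 0.982, 0.005, 0.012]
ft_force: [-0.7, -0.4, -0.7]
gripper_width: 0.002
```

Request:
servo_tool(
  moves=[1,0.3,-0.5,0,0,0,0,1,0.2,-0.3,0,0,0,0,1,0,0,0,0,0,0,1,0,0,0,0,0,0,1,0,0,0,0,0,0,1,0,0,0,0,0,0,1,0,0,0,0,0,0,1,0,0,0,0,0,0,1,0,0,0,0,0,0,1,0,0,0,0,0,0],
)

```text
t: 15.6
eef_pos: [0.4462, -0.055, 0.2265]
ee_rot: [0.187, 0.982, 0.005, 0.009]
ft_force: [0.7, -0.3, 0.5]
gripper_width: -0.005
```

```bash
python3 rel.py; python3 - <<'E'
from h import *
T=bot.get_image("top");S=bot.get_image("scene")
cv2.imwrite("pics/p6.png",np.vstack([cv2.resize(T[160:235,150:310],None,fx=4,fy=4,interpolation=2),cv2.resize(S[160:235,180:340],None,fx=4,fy=4,interpolation=2)]))
for n,I in(("T",T),("S",S)):
    J=cv2.imread(f"pics/{n}4.png");sl=np.s_[160:235,150:265] if n=="T" else np.s_[170:235,232:340]
    print(n,cv2.absdiff(cv2.GaussianBlur(I,(5,5),0),cv2.GaussianBlur(J,(5,5),0))[sl].max(), cv2.absdiff(I,J)[sl].mean())
E
```

```text
[ 0.44620324 -0.05499528  0.22648754] [0.18694765 0.98232118 0.00461833 0.00862282] [ 0.7076837  -0.33264473  0.50336526] r 0.1806629905435985 th 213.98845631092033 xaxis 158.449545119851
T 9 5.779207729468599
S 6 3.496343779677113
```

View pics/p6.png

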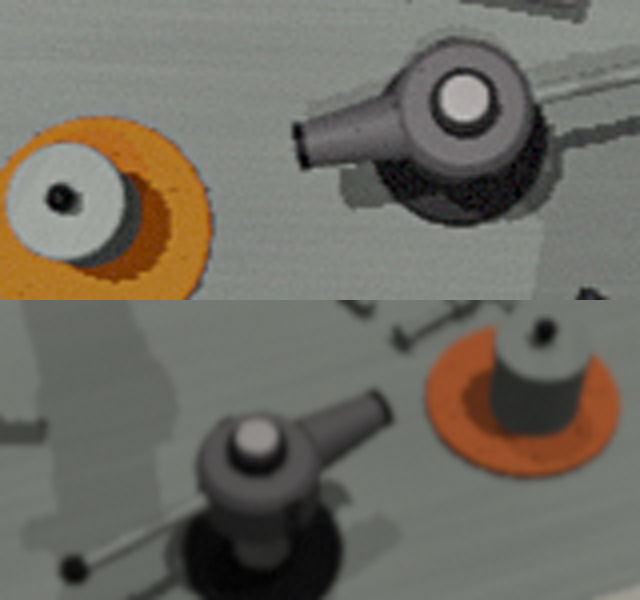

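The views match those from before the press: mouth still at top (225.5,196.5), button up, canister in place, arm clear. I hand the job in.

```bash
python3 -c "
from rig import bot
print(bot.job_done())"
```

```text
the job is handed in; nothing more can be done
None
```

I pushed the rod round with the closed fingertips until the nozzle pointed at the canister. I then pressed the button to its stop, lifted off, moved the arm clear and handed the job in at about 15.7 s. No verdict is reported back.

- **Aim:** the nozzle points at 103.2 to 104.8° depending on the view. The canister lies at 103.6°, so the nozzle line passes about 2 to 5 mm from its axis, against 15 mm allowed.
- **Button press:** contact came about 10 mm higher than I expected. The first try reached only about 4 N, and a firmer push met the stop at 56 N. That is well above the 5 N spring, but under the 120 N wrist limit.
- **After the press:** the last pictures match those from before it: the aim is unchanged, the button looks up, and the canister is in place. The fingers are clear of everything, with wrist force within noise. I did not measure the cup, tape gun, clamp, glue and scraper again at the end; the arm was kept clear of them throughout.

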